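# Clear the two piles off the probe-station bench

### The job

Take apart the two piles on the bench and put each thing down in its own home: the blue module in the blue tray, the yellow module in the yellow tray, the green chip box in the square green tray and the microscope objective upright in the round black cradle, each lying flat on the floor of its home and let go. Do not drop or throw anything or tip the objective over, and leave the positioner and the bottle where they are.

Things in the scene. Friction and masses are not known exactly. Their poses are not given: they have to be found in the camera images.
- blue_module: Blue die-cast bias module, a box 60 mm (its x) by 104 mm (its y) by 32 mm high, with flat top and, at both ends of the top, a dark strip with a red and a black socket (flush to within 3 mm). About 0.3 kg. At the start it stands on the bench with the objective or the chip box on the middle of its top. Origin: centre of its underside, z up. Its home is the blue tray.
- yellow_module: Yellow die-cast bias module, a box 60 mm (its x) by 104 mm (its y) by 32 mm high, with flat top and, at both ends of the top, a dark strip with a red and a black socket (flush to within 3 mm). About 0.3 kg. At the start it stands on the bench with the objective or the chip box on the middle of its top. Origin: centre of its underside, z up. Its home is the yellow tray.
- objective: Silver microscope objective standing upright on its wide end: 34 mm diameter (straight up to 40 mm), tapering to 22 mm at its top, 50 mm high, with a dark band at the foot and a thin red band 34 mm up. About 0.2 kg. At the start it stands on top of one of the two modules, its underside 32 mm above the bench. Origin: centre of its underside, z up along its axis. Its home is the round cradle.
- chip_box: Small square green chip box, 48 by 48 mm and 24 mm high, sides along its x and y, with a pale square on its top and a thin black seam. About 0.06 kg. At the start it lies on top of the other module, its underside 32 mm above the bench. Origin: centre of its underside, z up. Its home is the green tray.
- blue_tray: Shallow open blue tray fixed to the bench, 88 mm (its x) by 132 mm (its y) outside, 80 by 124 mm inside; its floor is 4 mm thick, walls 4 mm thick, rim 10 mm above the bench (6 mm above its floor). Origin: centre of its underside, on the bench; z up. Home of the blue module, whose long side goes along the tray's long side.
- yellow_tray: Shallow open yellow tray fixed to the bench, 88 mm (its x) by 132 mm (its y) outside, 80 by 124 mm inside; its floor is 4 mm thick, walls 4 mm thick, rim 10 mm above the bench (6 mm above its floor). Origin: centre of its underside, on the bench; z up. Home of the yellow module, whose long side goes along the tray's long side.
- green_tray: Shallow open green square tray fixed to the bench, 76 by 76 mm outside, 68 by 68 mm inside; its floor is 4 mm thick, walls 4 mm thick, rim 10 mm above the bench (6 mm above its floor). Origin: centre of its underside, on the bench; z up. Home of the chip box.
- round_cradle: Shallow round black cradle (a dish) fixed to the bench, 64 mm outside and 56 mm inside diameter; floor 4 mm thick, rim 10 mm above the bench. Origin: centre of its underside, on the bench; z up. Home of the objective, which stands upright in it.
- positioner: Bystander, loose: probe positioner at the left edge of the work, a black block 60 by 50 by 30 mm with a red carriage and black knobs, 79 mm high in all. Origin: centre of its underside. Leave it where it is.
- solvent_bottle: Bystander, loose: amber bottle with a black cap at the right edge of the work, 56 mm diameter, 110 mm high. Origin: centre of its underside. Leave it where it is.

How it is judged (in metres and radians):
At the end, for the whole second after the job is handed in: Each thing is at rest, level (within 0.05 rad) and down on the floor of its home (underside within 2.5 mm of the floor): each module within 12 mm of its tray's centre along both tray axes, the chip box within 15.5 mm of the green tray's centre, the objective within 13 mm of the cradle's centre (x of blue_module in the frame of blue_tray between -0.012 and 0.012 m and y of blue_module in the frame of blue_tray between -0.012 and 0.012 m and z of blue_module in the frame of blue_tray between 0.001 and 0.0065 m and angle between each of blue_module, yellow_module, chip_box, objective's own z axis and vertical below 0.05 rad and linear speed of each of blue_module, yellow_module, chip_box, objective below 0.02 m/s and angular speed of each of blue_module, yellow_module, chip_box, objective below 0.2 rad/s and x of yellow_module in the frame of yellow_tray between -0.012 and 0.012 m and y of yellow_module in the frame of yellow_tray between -0.012 and 0.012 m and z of yellow_module in the frame of yellow_tray between 0.001 and 0.0065 m and horizontal distance between chip_box and green_tray below 0.0155 m and z of chip_box in the frame of green_tray between 0.001 and 0.0065 m and horizontal distance between objective and round_cradle below 0.013 m and z of objective in the frame of round_cradle between 0.001 and 0.0065 m); the robot touches nothing.
It fails at once if one of the four things is dropped or thrown (over 0.7 m/s with no finger on it) ((linear speed of blue_module above 0.7 m/s and contact force between the fingers and blue_module below 0.05 N) or (linear speed of yellow_module above 0.7 m/s and contact force between the fingers and yellow_module below 0.05 N) or (linear speed of objective above 0.7 m/s and contact force between the fingers and objective below 0.05 N) or (linear speed of chip_box above 0.7 m/s and contact force between the fingers and chip_box below 0.05 N)).
It fails at once if the objective is tipped over (more than 45 degrees from upright) (angle between objective's own z axis and vertical above 0.785 rad).
It fails at once if the probe positioner is pushed more than 15 mm or knocked over (distance of positioner from where it was at the start of the episode above 0.015 m or angle between positioner's own z axis and vertical above 0.5 rad).
It fails at once if the solvent bottle is pushed more than 15 mm or knocked over (distance of solvent_bottle from where it was at the start of the episode above 0.015 m or angle between solvent_bottle's own z axis and vertical above 0.5 rad).
It also fails if it takes over 115 s, if anything falls off the work surface, if the arm or the gripper's body presses on something with over 40 N, if the wrist force passes 120 N, or if a joint passes its speed limit or range.

### The arm

A 6-joint arm with a two-finger parallel gripper is mounted at the origin on the work surface. World frame = base frame: x ahead of the robot, y to its left, z up, the work surface at z = 0. Lengths are in m, angles in degrees, forces in N, time in s.
With the tool pointing down it reaches from about 0.275 to 0.825 m from the base axis. Payload 4.9 kg.
Tool frame: the origin (TCP) lies at the very end of the fingers, on their centre line; the grasp point (between the pads) lies 19 mm behind it; z points along the fingers, y is the line along which they close (so a half turn about z gives the same grasp; the last joint's range is limited). The gripper opens to 85 mm and grips with 20 to 120 N. Pads are 22 mm wide; open, the fingers measure 114 mm over their backs; the gripper's body (76 mm by 85 mm) begins 54 mm behind the grasp point. The pads swing forward as they close: fully open they stand 13 mm farther back than shut.
Start: joints at [-76.559, 18.69, -11.035, 60.275, 0, 82.311], TCP at [0.198, -0.513, 0.231] pointing down, gripper open.
Joint ranges: [-152.03, 152.03], [-55.5, 102.48], [-74.3, 77.21], [-110.64, 120.58], [-84.22, 78.4], [-180, 180]. Speed limits (degrees/s): [147.25, 147.25, 180, 180, 180, 180].

### API

Orientations are given as a 3x3 rotation matrix whose columns are the frame's x, y, z axes.
In Python, from plant import robot, imaging, order gives the robot as it stands.
- The arm moves only by the tool move_arm, never from a script. Its argument "plan" is a list that holds one entry, the list of rows, each a list of 7 numbers: the turn, a rotation vector about the tool's x, y, z in units of 10 degrees (1.0 is 10 degrees), then the shift along the tool's x, y, z in m, then the closure, from 0 (fully open) to 1 (shut). In form: [[[ax, ay, az, tx, ty, tz, jaw], ...]]. A call has 1 to 8 rows; each row shifts and turns the commanded pose from where the row before left it, along the tool's axes as they then stand; what a row does not reach is not made up. A row lasts 1/8 s, in which the tool goes at most 62.5 mm and 10.7 degrees, less where a joint would pass 70% of its speed; a pose out of reach is approached as far as the arm can. A call is refused whole if a number of a shift passes 0.0625 or a number of a turn 1, either way. A call with a gripper value outside its range is refused whole. The fingers move at their own pace and stop on an object; "squeeze" is the grip in N (left out, the last holds). Time passes only in rows, so rows that do not move let the fingers close. It gives the time, the measured TCP pose, the force, the opening and the grip force at its end, in the units of the state.
- robot.state(): the state, without advancing time (a new reading comes with each control period).
- imaging.read_camera(name): name is "scene" or "top"; returns the picture (400x640x3 uint8, blue, green, red); there is no depth.
- imaging.camera_info(name): a dict with "fovy" (degrees; the focal length in pixels is half the picture's height over the tangent of half this angle, whatever the lens; pixels are square), "cx", "cy" (the principal point, pixels), "dist_coeffs" ([k1, k2, p1, p2, k3] as OpenCV has them; the pictures are not rectified), "origin" and "orientation" of the camera in the world. Camera axes: x right, y up, looking along -z (the intrinsics and any distortion apply to the point x, -y, -z); pixel columns grow to the right and rows downward; lengths in m; the calibration is good to about 2 mm. A picture is of the moment at which its call begins. camera_info takes no time and is no camera call.
- order.sign_off(): hands the job in; it is judged then, once.
The state is a dict: "time": time; "joints": joint angles; "qd": joint speeds; "joint_efforts": joint torques, N m; "position": TCP position; "tcp_rot": TCP orientation; "ft_force": force on the tool from outside, world axes, zero at the start; "ft_torque": the same for the moment, N m; "opening": finger opening in m; "finger_force": force on a finger pad.
Only numpy, scipy, OpenCV 4.12 (cv2) and the standard library are available. Lean on these libraries where they do the work, as an engineer would, in place of code of your own. Each camera call takes 0.05 s, during which the arm holds its last target. There are 200 camera calls.

## Working session

There is one attempt and no reset: what is moved stays moved. The work goes in short steps, Python scripts to look and compute and a tool call to move; the robot and the scene stay as the last step left them, time stands still between calls to the robot, and variables do not carry over. Pictures are saved under pics/ and viewed, at most 14 in all, crops included, and the job is handed in when it is done.

Besides the shell and the picture viewer there is one more tool, called in YAML: its name, and indented under it one key for each argument. move_arm: Moves the arm, as the interface text tells. Its arguments: {"type":"object","properties":{"plan":{"type":"array"},"squeeze":{"type":"number"}},"required":["plan"]}

```bash
mkdir -p pics; python3 - <<'E'
from plant import robot, imaging, order
import cv2
for n in("scene","top"):
    cv2.imwrite(f"pics/{n}0.png",imaging.read_camera(n)); print(imaging.camera_info(n))
s=robot.state(); print(s)
E
```

```text
{'fovy': 56.58788093212974, 'cx': 322.7503736689868, 'cy': 193.00212470900036, 'dist_coeffs': array([0.01020904, 0.        , 0.        , 0.        , 0.        ]), 'origin': array([1.00559863, 0.68754857, 0.88081065]), 'orientation': array([[-0.83095988, -0.38795178,  0.3987469 ],
       [ 0.55633143, -0.58075676,  0.59432056],
       [ 0.00100724,  0.71569198,  0.69841533]])}
{'fovy': 52.18224147644987, 'cx': 319.7661966696776, 'cy': 199.1066099889852, 'dist_coeffs': array([-0.07937321,  0.        ,  0.        ,  0.        ,  0.        ]), 'origin': array([0.38900093, 0.01565994, 1.19884885]), 'orientation': array([[ 1.46190272e-05,  9.87781910e-01, -1.55842540e-01],
       [-9.99416615e-01,  5.33692627e-03,  3.37334641e-02],
       [ 3.41530258e-02,  1.55751131e-01,  9.87205731e-01]])}
{'time': 0.1, 'joints': array([-7.65597167e+01,  1.87274177e+01, -1.10890887e+01,  6.02743402e+01,
        1.09518972e-03,  8.23115423e+01]), 'qd': array([-0.02401701, -0.1726353 ,  0.12914295, -0.08990735, -0.0078981 ,
       -0.03712019]), 'joint_efforts': array([ 1.63069151e-03, -4.44238508e+01,  2.63038355e+01,  7.91362632e-03,
       -9.84798112e-05,  6.04029168e-06]), 'position': array([ 0.19814969, -0.51248198,  0.2305664 ]), 'tcp_rot': array([[ 9.32772880e-01,  3.60464466e-01, -3.49945856e-04],
       [ 3.60464562e-01, -9.32771627e-01,  1.54658906e-03],
       [ 2.31070836e-04, -1.56875942e-03, -9.99998743e-01]]), 'ft_force': array([-0.14968602,  0.67620859,  1.00934856]), 'ft_torque': array([ 0.00208647,  0.0370396 , -0.02018882]), 'finger_force': 0.0, 'opening': 0.08580474707798985}
```

View pics/scene0.png

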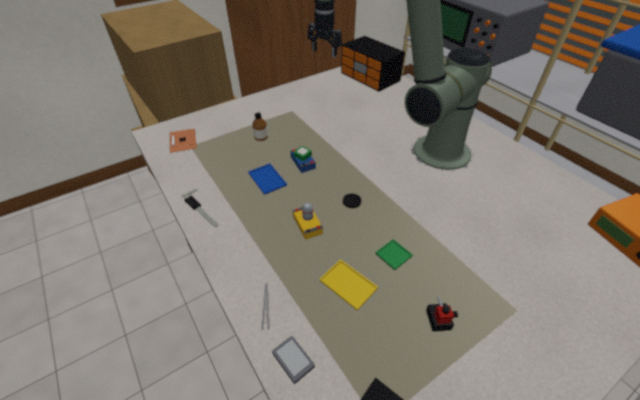

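View pics/top0.png

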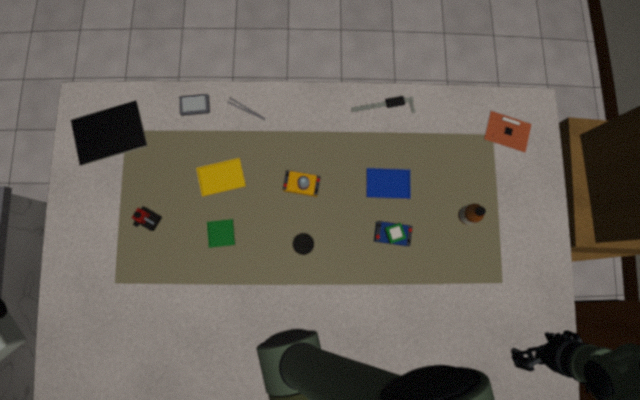

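The top view shows the blue tray (388,183), blue module with the chip box on it (394,233), the yellow module with the objective (302,182), yellow tray (221,177), green tray (221,233) and cradle (303,244). I'll enlarge both.

```bash
cat > h.py <<'E'
import cv2, numpy as np
from plant import robot, imaging, order
def K(ci):
    f=200/np.tan(np.radians(ci['fovy']/2)); return np.array([[f,0,ci['cx']],[0,f,ci['cy']],[0,0,1.]])
def ray(n,uv):
    ci=imaging.camera_info(n)
    p=cv2.undistortPoints(np.array(uv,float).reshape(-1,1,2),K(ci),ci['dist_coeffs'])[:,0]
    d=np.c_[p[:,0],-p[:,1],-np.ones(len(p))]@ci['orientation'].T
    return ci['origin'],d
def onz(n,uv,z):
    o,d=ray(n,uv); return o+d*((z-o[2])/d[:,2])[:,None]
def tri(uvt,uvs):
    A=[];b=[]
    for n,uv in(("top",uvt),("scene",uvs)):
        o,d=ray(n,[uv]); d=d[0]/np.linalg.norm(d[0]); P=np.eye(3)-np.outer(d,d); A.append(P);b.append(P@o)
    x=np.linalg.lstsq(np.vstack(A),np.hstack(b),rcond=None)[0]
    return x, np.linalg.norm(np.vstack(A)@x-np.hstack(b))
def proj(n,X):
    ci=imaging.camera_info(n); c=(np.atleast_2d(X)-ci['origin'])@ci['orientation']
    c=c*[1,-1,-1]
    return cv2.projectPoints(c,np.zeros(3),np.zeros(3),K(ci),ci['dist_coeffs'])[0][:,0]
def avg(n,k=3): return np.mean([imaging.read_camera(n).astype(float) for _ in range(k)],0).round().astype(np.uint8)
def crop(im,x0,y0,x1,y1,s,name):
    c=cv2.resize(im[y0:y1,x0:x1],None,fx=s,fy=s,interpolation=cv2.INTER_CUBIC)
    for x in range(x0,x1):
        if x%10==0: cv2.line(c,(int((x-x0+.5)*s),0),(int((x-x0+.5)*s),12 if x%50==0 else 5),(255,255,255),1)
    for y in range(y0,y1):
        if y%10==0: cv2.line(c,(0,int((y-y0+.5)*s)),(12 if y%50==0 else 5,int((y-y0+.5)*s)),(255,255,255),1)
    cv2.imwrite("pics/"+name,c)
E
python3 - <<'E'
from h import *
t=avg("top");s=avg("scene")
np.savez("im0",t=t,s=s)
crop(t,185,150,425,265,3.33,"t1.png"); crop(s,240,135,420,315,3.3,"s1.png")
for n,im in(("top",t),("scene",s)):
    hsv=cv2.cvtColor(im,cv2.COLOR_BGR2HSV)
    for c,lo,hi in(("blue",(105,120,50),(130,255,255)),("yel",(18,150,90),(34,255,255)),("grn",(50,120,50),(80,255,255)),("blk",(0,0,0),(180,255,50))):
        m=cv2.inRange(hsv,lo,hi)
        N,L,S,C=cv2.connectedComponentsWithStats(m)
        for i in range(1,N):
            if S[i,4]>60 and 180<C[i][0]<430 and 135<C[i][1]<315:
                pts=np.argwhere(L==i)[:,::-1].astype(np.float32); print(n,c,S[i,4],C[i].round(1),cv2.boxPoints(cv2.minAreaRect(pts)).round(1).tolist())
E
```

```text
top blue 1217 [388.  182.9] [[367.0, 168.0], [409.0, 168.0], [409.0, 197.0], [367.0, 197.0]]
top blue 126 [383.5 232.1] [[378.5, 240.8000030517578], [381.20001220703125, 221.6999969482422], [391.1000061035156, 223.1999969482422], [388.3999938964844, 242.1999969482422]]
top yel 1354 [220.4 176.7] [[194.8000030517578, 167.1999969482422], [239.3000030517578, 157.10000610351562], [246.0, 186.39999389648438], [201.5, 196.5]]
top yel 478 [300.5 183.5] [[283.79998779296875, 191.0], [287.3999938964844, 169.6999969482422], [319.29998779296875, 175.10000610351562], [315.79998779296875, 196.3000030517578]]
top grn 633 [220.4 232.9] [[206.5, 221.8000030517578], [231.89999389648438, 219.1999969482422], [234.39999389648438, 244.1999969482422], [209.0, 246.6999969482422]]
top grn 116 [394.2 232.9] [[384.3999938964844, 227.5], [399.8999938964844, 221.89999389648438], [405.5, 237.39999389648438], [390.1000061035156, 243.10000610351562]]
top blk 329 [302.8 243.4] [[293.0, 234.0], [313.0, 234.0], [313.0, 253.0], [293.0, 253.0]]
scene blue 137 [303.6 163.9] [[289.79998779296875, 153.8000030517578], [302
[... 321 characters left out ...]
], [323.79998779296875, 231.60000610351562], [305.79998779296875, 240.60000610351562]]
scene yel 1426 [348.5 284.1] [[319.3999938964844, 279.70001220703125], [338.5, 255.8000030517578], [377.29998779296875, 286.8999938964844], [358.20001220703125, 310.79998779296875]]
scene grn 78 [302.3 155.1] [[293.8999938964844, 151.10000610351562], [309.8999938964844, 149.89999389648438], [310.5, 158.5], [294.5, 159.6999969482422]]
scene grn 532 [393.6 254. ] [[376.5, 252.5], [392.5, 236.5], [411.0, 255.0], [395.0, 271.0]]
scene blk 194 [351.6 200.5] [[343.0, 194.0], [360.0, 194.0], [360.0, 207.0], [343.0, 207.0]]
scene blk 86 [192.3 202.4] [[185.0, 200.0], [190.0, 195.0], [199.5, 204.5], [194.5, 209.5]]
```

View pics/t1.png

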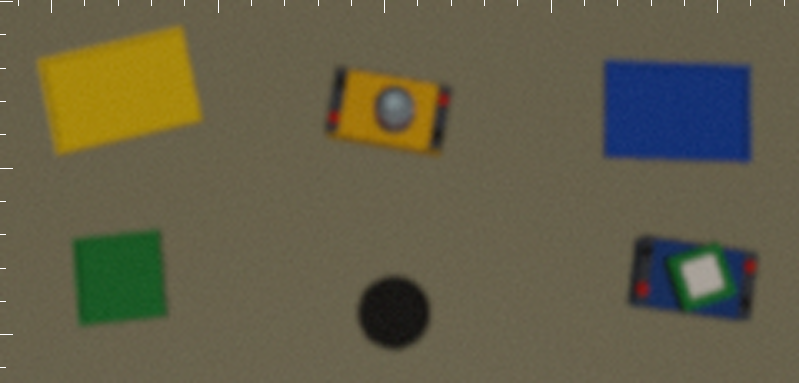

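View pics/s1.png

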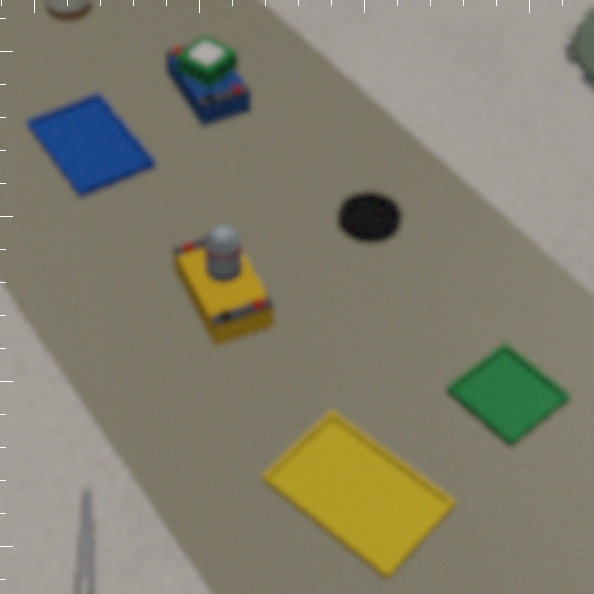

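The crops show: red sockets of the yellow module at crop (334,118)/(444,100), of the blue at (642,289)/(750,267), the pale square at (702,277), and the objective at about (394,107). The scene crop shows the same features.

```bash
python3 - <<'E'
from h import *
T=lambda c:(np.array(c,float)+.5)/3.33-.5+[185,150]
S=lambda c:(np.array(c,float)+.5)/3.3-.5+[240,135]
P={"Y red L":((334,118),(259,304)),"Y red R":((444,100),(188,246)),"B red L":((642,289),(238,91)),"B red R":((750,267),(176,50)),
"pale":((702,277),(206,54)),"cradle":((394,312),(370,217)),"ytray":((120,90),(360,492)),"gtray":((120,278),(510,396)),"btray":((678,111),(91,145)),"objtop":((396,101),(223,231))}
for k,(a,b) in P.items():
    x,e=tri(T(a),S(b)); print(k,x.round(4),round(e,4))
print("on planes")
for k,z in(("Y red L",.032),("Y red R",.032),("B red L",.032),("B red R",.032),("pale",.056),("cradle",.01),("ytray",.01),("gtray",.01),("btray",.01),("objtop",.082)):
    print(k,onz("top",[T(P[k][0])],z)[0].round(4),onz("scene",[S(P[k][1])],z)[0].round(4))
def yaw(k,pts,z,n="top"):
    f=T if n=="top" else S
    q=onz(n,[f(p) for p in pts],z); d=np.diff(q,axis=0)[0::2] if len(pts)>2 else np.diff(q,axis=0)
    print(k,n,[(round(float(np.degrees(np.arctan2(v[1],v[0]))),1),round(float(np.hypot(*v[:2])),4)) for v in d])
yaw("Ymod far edge",[(345,69),(450,87)],.032)
yaw("Ymod strips",[(344,70),(333,133),(449,90),(439,150)],.032)
yaw("Bmod far",[(642,238),(756,254)],.032)
yaw("Bmod near(bottom)",[(630,304),(748,319)],0.01)
yaw("Bmod ends",[(648,240),(634,302),(754,258),(746,316)],.025)
yaw("chip",[(668,252),(718,242),(685,311),(734,296)],.056)
yaw("pale",[(681,260),(715,252),(690,303),(726,291)],.056)
yaw("ytray long",[(38,57),(183,27),(54,154),(202,121)],.01)
yaw("gtray",[(73,238),(160,231),(80,324),(167,316)],.01)
yaw("btray",[(604,61),(750,67),(604,157),(750,161)],.01)
yaw("Ymod long","" or [(176,262),(217,320),(233,232),(272,299)],.032,"scene")
yaw("Bmod long",[(168,66),(203,110)],.032,"scene")
yaw("chip",[(181,62),(207,81),(207,81),(236,60)],.056,"scene")
E
```

```text
Y red L [0.6134 0.0773 0.032 ] 0.0009
Y red R [ 0.6301 -0.0189  0.0334] 0.0002
B red L [ 0.4652 -0.19    0.03  ] 0.0009
B red R [ 0.4851 -0.2855  0.0327] 0.001
pale [ 0.4744 -0.2381  0.0533] 0.0002
cradle [0.4462 0.0244 0.0054] 0.0013
ytray [0.6427 0.2711 0.0038] 0.0018
gtray [0.4748 0.2655 0.0013] 0.0021
btray [ 0.6271 -0.2307  0.0019] 0.002
objtop [0.6175 0.0236 0.0836] 0.0021
on planes
Y red L [0.6139 0.0769 0.032 ] [0.613  0.0778 0.032 ]
Y red R [ 0.6305 -0.019   0.032 ] [ 0.6294 -0.0199  0.032 ]
B red L [ 0.4655 -0.19    0.032 ] [ 0.466  -0.1874  0.032 ]
B red R [ 0.4846 -0.2852  0.032 ] [ 0.4851 -0.2869  0.032 ]
pale [ 0.4741 -0.2374  0.056 ] [ 0.4763 -0.2351  0.056 ]
cradle [0.4466 0.0237 0.01  ] [0.4485 0.0285 0.01  ]
ytray [0.6424 0.2689 0.01  ] [0.6444 0.2749 0.01  ]
gtray [0.4752 0.2627 0.01  ] [0.4789 0.2706 0.01  ]
btray [ 0.6266 -0.23    0.01  ] [ 0.6296 -0.2211  0.01  ]
objtop [0.619  0.0227 0.082 ] [0.6157 0.0234 0.082 ]
Ymod far edge top [(-99.5, 0.0935)]
Ymod strips top [(171.1, 0.0569), (170.7, 0.0541)]
Bmod far top [(-97.9, 0.1009)]
Bmod near(bottom) top [(-97.2, 0.1054)]
Bmod ends top [(166.1, 0.0556), (170.3, 0.0513)]
chip top [(-78.8, 0.0441), (-73.4, 0.0442)]
pale top [(-76.9, 0.0302), (-72.0, 0.0328)]
ytray long top [(-77.6, 0.132), (-76.9, 0.1336)]
gtray top [(-85.1, 0.0764), (-84.4, 0.0757)]
btray top [(-91.8, 0.1333), (-91.2, 0.1318)]
Ymod long scene [(86.3, 0.0812), (80.1, 0.0925)]
Bmod long scene [(85.4, 0.0858)]
chip scene [(98.4, 0.0437), (-163.6, 0.0468)]
```

move_arm:
  plan:
    - [[0,0,-1,0,0,0,0],[0,0,-1,0,0,0,0],[0,0,-1,0,0,0,0],[0,0,-1,0,0,0,0],[0,0,-1,0,0,0,0],[0,0,-1,0,0,0,0],[0,0,-1,0,0,0,0],[0,0,-1,0,0,0,0]]
  squeeze: 30

```text
time: 1.4
position: [0.1983, -0.513, 0.2313]
tcp_rot: [[-0.199, 0.98, -0.0], [0.98, 0.199, 0.0], [0.0, -0.0, -1.0]]
ft_force: [0.1, 0.8, 0.2]
opening: 0.0854
finger_force: 0.0
```

```bash
cat > go.py <<'E'
# go.py x y z phi : tool-axis shift & turn still to go (turn first, then shift in turned axes)
import sys, numpy as np
from plant import robot
from scipy.spatial.transform import Rotation as R
s=robot.state(); x,y,z,ph=map(float,sys.argv[1:5]); a=np.radians(ph)
G=np.array([[np.cos(a),np.sin(a),0],[np.sin(a),-np.cos(a),0],[0,0,-1]])
print("t",round(s['time'],2),"pos",s['position'].round(4),"op",round(s['opening'],4),"ff",round(s['finger_force'],1),"F",s['ft_force'].round(1),"j",s['joints'].round(0))
print("turn/10deg",(R.from_matrix(s['tcp_rot'].T@G).as_rotvec(degrees=True)/10).round(3),"shift in turned axes mm",(G.T@(np.array([x,y,z])-s['position'])*1e3).round(1))
E
python3 go.py .475 -.237 .12 104
```

```text
t 1.4 pos [ 0.1983 -0.513   0.2313] op 0.0854 ff 0.0 F [0.1 0.8 0.2] j [-77.  19. -11.  60.  -0.   2.]
turn/10deg [-0.    -0.    -0.254] shift in turned axes mm [200.9 335.3 111.3]
```

move_arm:
  plan:
    - [[0,0,-0.25,0,0,0,0],[0,0,0,0.029,0.048,0,0],[0,0,0,0.029,0.048,0.01,0],[0,0,0,0.029,0.048,0.02,0],[0,0,0,0.029,0.048,0.02,0],[0,0,0,0.029,0.048,0.02,0],[0,0,0,0.029,0.048,0.02,0],[0,0,0,0.027,0.047,0.021,0]]

```text
time: 2.4
position: [0.4779, -0.2374, 0.12]
tcp_rot: [[-0.236, 0.972, 0.001], [0.972, 0.236, -0.001], [-0.001, 0.001, -1.0]]
ft_force: [-0.2, -1.1, -0.1]
opening: 0.0856
finger_force: 0.0
```

```bash
python3 go.py .475 -.237 .040 104; python3 - <<'E'
from h import *
crop(avg("top"),330,170,450,290,4.5,"t2.png")
crop(avg("scene"),250,90,370,190,5,"s2.png")
E
```

```text
t 2.4 pos [ 0.4779 -0.2374  0.12  ] op 0.0856 ff 0.0 F [-0.2 -1.1 -0.1] j [-34.  23. -23.  44.  -0.  42.]
turn/10deg [ 0.003  0.005 -0.036] shift in turned axes mm [ 1.1 -2.7 80. ]
```

View pics/s2.png

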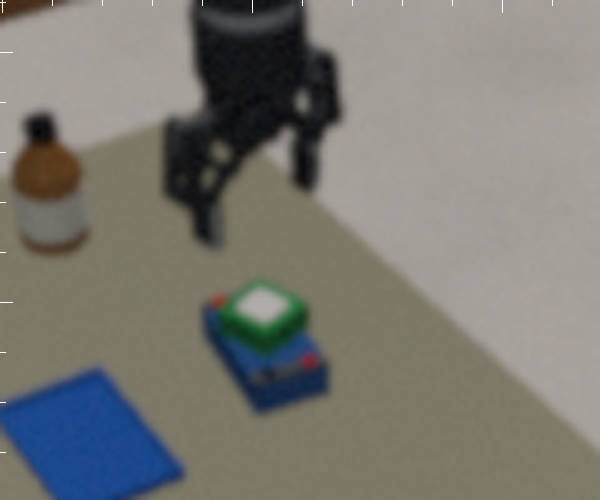

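The fingers straddle the chip box about its centre, with (265,310) as the box top in the crop. I'll descend.

move_arm:
  plan:
    - [[0,0,0,0.001,-0.0027,0.03,0],[0,0,0,0,0,0.03,0],[0,0,0,0,0,0.015,0],[0,0,0,0,0,0.005,0],[0,0,0,0,0,0,0.3],[0,0,0,0,0,0,0.5],[0,0,0,0,0,0,0.6],[0,0,0,0,0,0,0.7]]

```text
time: 3.7
position: [0.4745, -0.239, 0.0415]
tcp_rot: [[-0.236, 0.972, 0.002], [0.972, 0.236, -0.002], [-0.002, 0.001, -1.0]]
ft_force: [-0.9, -1.2, 6.6]
opening: 0.0473
finger_force: 30.7
```

```bash
python3 go.py .475 -.237 .040 104
```

```text
t 3.7 pos [ 0.4745 -0.239   0.0415] op 0.0473 ff 30.7 F [-0.9 -1.2  6.6] j [-35.  28. -28.  34.  -0.  42.]
turn/10deg [ 0.007  0.011 -0.036] shift in turned axes mm [1.8 1.  1.5]
```

move_arm:
  plan:
    - [[0,0,0,0,0,-0.01,0.7],[0,0,0,0,0,-0.03,0.7],[0,0,0,0,0,-0.04,0.7],[0,0,0.5,0,0,-0.02,0.7],[0,0,0.36,0,0,0,0.7],[0,0,0,0.03,0.003,0,0.7],[0,0,0,0.05,0.005,0,0.7],[0,0,0,0.05,0.005,0,0.7]]

```text
time: 4.7
position: [0.4751, -0.1066, 0.1408]
tcp_rot: [[-0.087, 0.996, 0.001], [0.996, 0.087, 0.0], [0.0, 0.001, -1.0]]
ft_force: [0.8, 0.6, -0.6]
opening: 0.0477
finger_force: 30.9
```

move_arm:
  plan:
    - [[0,0,0,0.055,0.005,0,0.7],[0,0,0,0.055,0.005,0,0.7],[0,0,0,0.055,0.005,0,0.7],[0,0,0,0.055,0.005,0,0.7],[0,0,0,0.055,0.005,0,0.7],[0,0,0,0.05,0.004,0,0.7],[0,0,0,0.035,0.003,0,0.7],[0,0,0,0,0,0,0.7]]

```text
time: 5.7
position: [0.4752, 0.256, 0.1407]
tcp_rot: [[-0.092, 0.996, 0.001], [0.996, 0.092, 0.001], [0.001, 0.001, -1.0]]
ft_force: [0.2, -0.6, -0.9]
opening: 0.0478
finger_force: 30.9
```

```bash
python3 go.py .475 .264 .014 95.2
```

```text
t 5.7 pos [0.4752 0.256  0.1407] op 0.0478 ff 30.9 F [ 0.2 -0.6 -0.9] j [ 20.  22. -20.  48.   0. 105.]
turn/10deg [ 0.004 -0.003  0.007] shift in turned axes mm [  8.    0.5 126.7]
```

move_arm:
  plan:
    - [[0,0,0,0.008,0,0.03,0.7],[0,0,0,0,0,0.04,0.7],[0,0,0,0,0,0.03,0.7],[0,0,0,0,0,0.015,0.7],[0,0,0,0,0,0.007,0.7],[0,0,0,0,0,0.003,0.7],[0,0,0,0,0,0,0.7]]

```text
time: 6.58
position: [0.4754, 0.2618, 0.016]
tcp_rot: [[-0.088, 0.996, 0.001], [0.996, 0.088, 0.0], [0.0, 0.001, -1.0]]
ft_force: [0.4, 0.4, -0.6]
opening: 0.0478
finger_force: 30.9
```

```bash
python3 go.py .475 .264 .0135 95.2; python3 - <<'E'
from h import *
crop(avg("scene"),330,190,450,290,5,"s3.png")
E
```

```text
t 6.58 pos [0.4754 0.2618 0.016 ] op 0.0478 ff 30.9 F [ 0.4  0.4 -0.6] j [ 21.  32. -27.  31.  -0. 106.]
turn/10deg [ 0.007 -0.002 -0.017] shift in turned axes mm [ 2.3 -0.2  2.5]
```

View pics/s3.png

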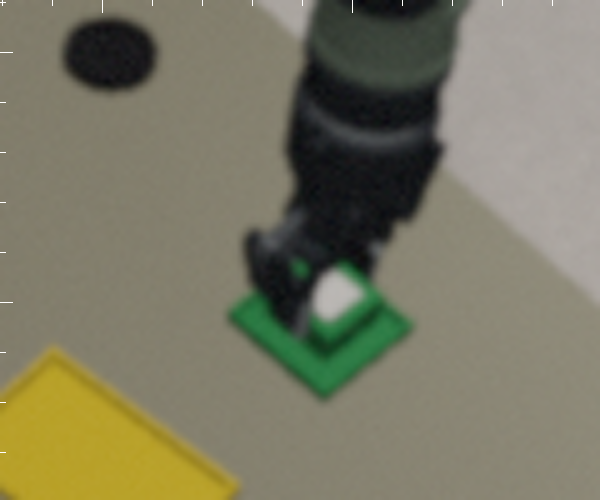

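The chip box is within the tray, centred near (335,300). I'll lower it onto the floor and let go.

move_arm:
  plan:
    - [[0,0,0,0.002,0,0.0015,0.7],[0,0,0,0,0,0.0015,0.7],[0,0,0,0,0,0,0.7],[0,0,0,0,0,0,0.4],[0,0,0,0,0,0,0.25],[0,0,0,0,0,0,0],[0,0,0,0,0,-0.01,0],[0,0,0,0,0,-0.02,0]]

```text
time: 7.72
position: [0.4739, 0.2633, 0.0423]
tcp_rot: [[-0.088, 0.996, -0.002], [0.996, 0.088, -0.001], [-0.001, -0.002, -1.0]]
ft_force: [0.2, -0.1, -0.2]
opening: 0.0852
finger_force: 0.0
```

```bash
python3 go.py .475 -.238 .12 82.3
```

```text
t 7.72 pos [0.4739 0.2633 0.0423] op 0.0852 ff 0.0 F [ 0.2 -0.1 -0.2] j [ 21.  29. -26.  35.  -0. 106.]
turn/10deg [-0.01   0.004  1.273] shift in turned axes mm [-496.6   68.2  -77.7]
```

move_arm:
  plan:
    - [[0,0,0.5,0,0,-0.03,0],[0,0,0.77,0,0,-0.04,0],[0,0,0,-0.055,0.007,-0.01,0],[0,0,0,-0.06,0.008,0,0],[0,0,0,-0.06,0.008,0,0],[0,0,0,-0.06,0.008,0,0],[0,0,0,-0.06,0.008,0,0],[0,0,0,-0.06,0.008,0,0]]

```text
time: 8.72
position: [0.4739, -0.0965, 0.1232]
tcp_rot: [[0.133, 0.991, 0.001], [0.991, -0.133, -0.0], [-0.0, 0.001, -1.0]]
ft_force: [1.1, -0.4, 0.2]
opening: 0.0853
finger_force: 0.0
```

move_arm:
  plan:
    - [[0,0,0,-0.06,0.008,0,0],[0,0,0,-0.052,0.008,0,0],[0,0,0,-0.03,0.005,0,0],[0,0,0,0,0,0,0],[0,0,0,0,0,0,0]]

```text
time: 9.35
position: [0.4753, -0.2373, 0.1224]
tcp_rot: [[0.133, 0.991, -0.0], [0.991, -0.133, 0.001], [0.001, -0.0, -1.0]]
ft_force: [-0.3, 0.4, 0.0]
opening: 0.0854
finger_force: 0.0
```

```bash
python3 go.py .475 -.238 .007 82.3; python3 - <<'E'
from h import *
im=avg("scene");np.save("s4",im)
crop(im,255,100,425,290,3.1,"s4.png")
E
```

```text
t 9.35 pos [ 0.4753 -0.2373  0.1224] op 0.0854 ff 0.0 F [-0.3  0.4  0. ] j [-35.  22. -23.  45.   0.  63.]
turn/10deg [-0.003 -0.004  0.004] shift in turned axes mm [ -0.7  -0.2 115.4]
```

View pics/s4.png

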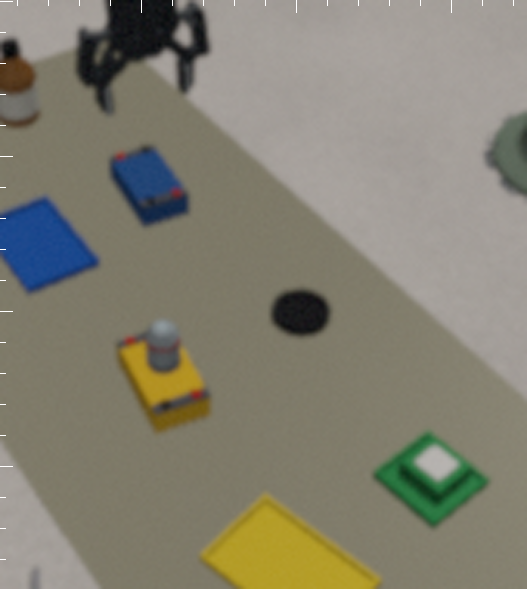

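The chip box sits flat in the green tray (437,470) and the bare blue module is at (148,185). I'll descend on it.

move_arm:
  plan:
    - [[0,0,0,-0.0007,0,0.04,0],[0,0,0,0,0,0.04,0],[0,0,0,0,0,0.025,0],[0,0,0,0,0,0.01,0],[0,0,0,0,0,0,0.15],[0,0,0,0,0,0,0.4],[0,0,0,0,0,0,0.6],[0,0,0,0,0,0,0.6]]
  squeeze: 50

```text
time: 10.5
position: [0.4766, -0.2391, 0.0086]
tcp_rot: [[0.133, 0.991, 0.002], [0.991, -0.133, -0.001], [-0.001, 0.002, -1.0]]
ft_force: [0.7, 0.4, 7.0]
opening: 0.059
finger_force: 55.7
```

```bash
python3 go.py .475 -.238 .007 82.3;python3 - <<'E'
from h import *
print(onz("scene",[[(437.5)/3.1-.5+255,(462.5)/3.1-.5+100]],.028), onz("scene",[[(432)/3.1-.5+255,(480)/3.1-.5+100]],.01))
E
```

```text
t 10.5 pos [ 0.4766 -0.2391  0.0086] op 0.059 ff 55.7 F [0.7 0.4 7. ] j [-35.  32. -29.  30.   0.  63.]
turn/10deg [0.013 0.004 0.004] shift in turned axes mm [ 0.9 -1.7  1.6]
[[0.47245103 0.26585867 0.028     ]] [[0.47896446 0.26926022 0.01      ]]
```

move_arm:
  plan:
    - [[0,0,0,0,0,-0.01,0.6],[0,0,0,0,0,-0.03,0.6],[0,0,-0.62,0,0,-0.03,0.6],[0,0,0,0,0.03,0,0.6],[0,0,0,0.002,0.05,0,0.6],[0,0,0,0.003,0.045,0,0.6],[0,0,0,0,0.026,0,0.6],[0,0,0,0,0,0,0.6]]

```text
time: 11.5
position: [0.6281, -0.2374, 0.0771]
tcp_rot: [[0.024, 1.0, 0.001], [1.0, -0.024, -0.0], [-0.0, 0.001, -1.0]]
ft_force: [-0.7, -0.3, -2.5]
opening: 0.0592
finger_force: 55.3
```

```bash
python3 go.py .627 -.229 .0126 88.5
```

```text
t 11.5 pos [ 0.6281 -0.2374  0.0771] op 0.0592 ff 55.3 F [-0.7 -0.3 -2.5] j [-27.  38.  -2.  49.  -0.  64.]
turn/10deg [0.003 0.002 0.01 ] shift in turned axes mm [ 8.4 -1.3 64.5]
```

move_arm:
  plan:
    - [[0,0,0,0.007,-0.001,0.02,0.6],[0,0,0,0,0,0.02,0.6],[0,0,0,0,0,0.015,0.6],[0,0,0,0,0,0.005,0.6],[0,0,0,0,0,0,0.6]]

```text
time: 12.12
position: [0.6255, -0.2307, 0.0173]
tcp_rot: [[0.026, 1.0, -0.0], [1.0, -0.026, 0.0], [0.0, -0.0, -1.0]]
ft_force: [-0.2, 0.4, -3.1]
opening: 0.0589
finger_force: 55.2
```

```bash
python3 go.py .627 -.230 .0126 88.5; python3 - <<'E'
from h import *
crop(avg("scene"),230,120,320,210,6,"s5.png")
E
```

```text
t 12.12 pos [ 0.6255 -0.2307  0.0173] op 0.0589 ff 55.2 F [-0.2  0.4 -3.1] j [-27.  42.  -6.  42.  -0.  65.]
turn/10deg [-0.003 -0.001  0.002] shift in turned axes mm [0.7 1.5 4.7]
```

View pics/s5.png

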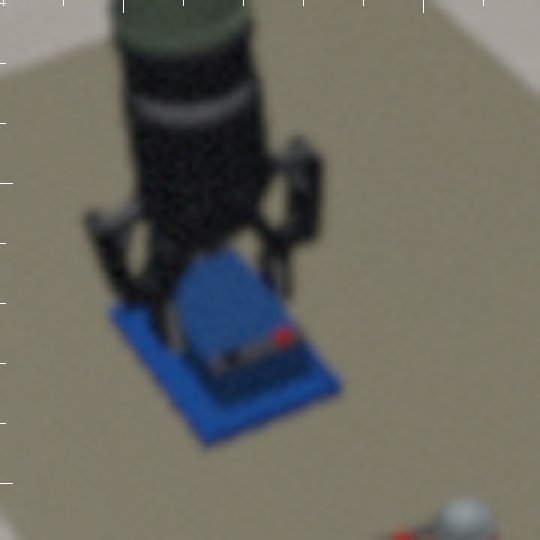

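The module lies inside the tray's outline with margins around it (near end at (260,385)). I'll lower it and release.

move_arm:
  plan:
    - [[0,0,0,0.001,0.001,0.003,0.6],[0,0,0,0,0,0.002,0.6],[0,0,0,0,0,0.0005,0.6],[0,0,0,0,0,0,0.25],[0,0,0,0,0,0,0.1],[0,0,0,0,0,0,0],[0,0,0,0,0,-0.02,0],[0,0,0,0,0,-0.04,0]]

```text
time: 13.28
position: [0.6257, -0.229, 0.0717]
tcp_rot: [[0.026, 1.0, -0.003], [1.0, -0.026, 0.001], [0.001, -0.003, -1.0]]
ft_force: [0.2, -0.7, -0.7]
opening: 0.0855
finger_force: 0.0
```

```bash
python3 go.py .6175 .0235 .14 88
```

```text
t 13.28 pos [ 0.6257 -0.229   0.0717] op 0.0855 ff 0.0 F [ 0.2 -0.7 -0.7] j [-26.  38.  -3.  49.   0.  65.]
turn/10deg [-0.017 -0.008  0.053] shift in turned axes mm [252.1 -17.  -68.3]
```

move_arm:
  plan:
    - [[0,0,0,0,0,-0.05,0],[0,0,0,0.05,-0.004,-0.02,0],[0,0,0,0.055,-0.004,0,0],[0,0,0,0.055,-0.004,0,0],[0,0,0,0.055,-0.004,0,0],[0,0,0,0.037,-0.001,0,0],[0,0,0,0,0,0,0],[0,0,0,0,0,0,0]]

```text
time: 14.28
position: [0.6168, 0.0223, 0.1428]
tcp_rot: [[0.026, 1.0, 0.001], [1.0, -0.026, -0.001], [-0.001, 0.001, -1.0]]
ft_force: [0.4, -0.5, -0.2]
opening: 0.0856
finger_force: 0.0
```

```bash
python3 go.py .6175 .0235 .052 88; python3 - <<'E'
from h import *
t=avg("scene");
crop(t,230,140,340,250,5,"s6.png")
E
```

```text
t 14.28 pos [0.6168 0.0223 0.1428] op 0.0856 ff 0.0 F [ 0.4 -0.5 -0.2] j [-5. 30. -8. 53. -0. 87.]
turn/10deg [0.008 0.004 0.053] shift in turned axes mm [ 1.2  0.7 90.8]
```

View pics/s6.png

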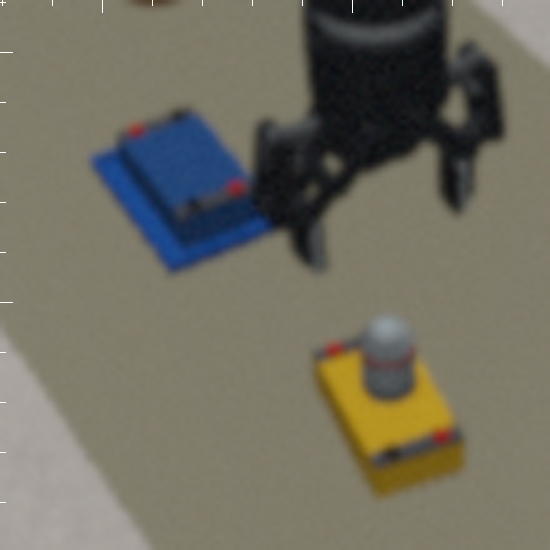

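The fingertips are at (318,265)/(455,205), centred right above the objective (388,350). The blue module sits in its tray. Now I'll go down.

move_arm:
  plan:
    - [[0,0,0,0.001,0.0007,0.03,0],[0,0,0,0,0,0.03,0],[0,0,0,0,0,0.02,0],[0,0,0,0,0,0.01,0],[0,0,0,0,0,0,0.2],[0,0,0,0,0,0,0.35],[0,0,0,0,0,0,0.45],[0,0,0,0,0,0,0.5]]
  squeeze: 35

```text
time: 15.42
position: [0.6175, 0.0238, 0.0524]
tcp_rot: [[0.026, 1.0, 0.001], [1.0, -0.026, -0.0], [-0.0, 0.001, -1.0]]
ft_force: [-0.1, 0.1, 0.3]
opening: 0.0427
finger_force: 0.0
```

move_arm:
  plan:
    - [[0,0,0,0,0,0,0.6],[0,0,0,0,0,0,0.7],[0,0,0,0,0,0,0.8]]

```text
time: 15.8
position: [0.6175, 0.0237, 0.0524]
tcp_rot: [[0.026, 1.0, 0.001], [1.0, -0.026, -0.0], [0.0, 0.001, -1.0]]
ft_force: [0.2, 1.1, 5.0]
opening: 0.0324
finger_force: 35.1
```

```bash
python3 go.py .6175 .0235 .052 88; python3 - <<'E'
from h import *
t=avg("scene");
crop(t,270,170,350,250,7,"s7.png")
S=lambda c:(np.array(c,float)+.5)/5-.5+[230,140]
print(onz("scene",[S((137,131)),S((236,188))],.036).mean(0),tri)
E
```

```text
t 15.8 pos [0.6175 0.0237 0.0524] op 0.0324 ff 35.1 F [0.2 1.1 5. ] j [ -5.  35. -13.  42.   0.  87.]
turn/10deg [ 0.006 -0.     0.053] shift in turned axes mm [-0.2  0.   0.4]
[ 0.62491051 -0.22791542  0.036     ] <function tri at 0x7f689a888ae0>
```

View pics/s7.png

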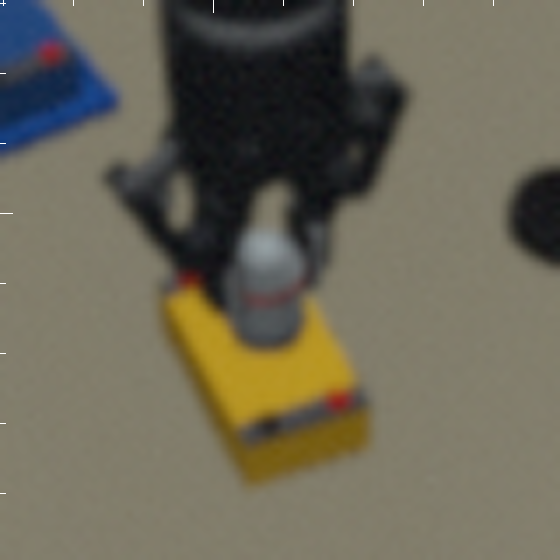

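```bash
python3 - <<'E'
from h import *
for z in (.032,.066,.082): print(z,((proj("scene",[.6175,.0237,z])[0]-[270,170]+.5)*7).round(0))
E
```

```text
0.032 [264. 327.]
0.066 [262. 274.]
0.082 [261. 248.]
```

move_arm:
  plan:
    - [[0,0,0,0,0,-0.005,0.8],[0,0,0,0,0,-0.02,0.8],[0,0,0,0,0,-0.03,0.8],[0,0,0,0,0,-0.02,0.8],[0,0,0,0,0,0,0.8]]

```text
time: 16.58
position: [0.6179, 0.0237, 0.1279]
tcp_rot: [[0.026, 1.0, 0.002], [1.0, -0.026, -0.0], [-0.0, 0.002, -1.0]]
ft_force: [0.0, 0.4, -1.4]
opening: 0.0325
finger_force: 35.1
```

move_arm:
  plan:
    - [[0,0,0,0,-0.015,0,0.8],[0,0,0,0,-0.035,0,0.8],[0,0,0,0,-0.04,0,0.8],[0,0,0,0,-0.04,0,0.8],[0,0,0,0,-0.03,0,0.8],[0,0,0,0.003,-0.011,0.02,0.8],[0,0,0,0,0,0.03,0.8],[0,0,0,0,0,0,0.8]]

```text
time: 17.58
position: [0.4431, 0.0314, 0.0744]
tcp_rot: [[0.026, 1.0, -0.006], [1.0, -0.026, 0.001], [0.0, -0.006, -1.0]]
ft_force: [-0.5, -0.0, -1.5]
opening: 0.0323
finger_force: 35.4
```

```bash
python3 go.py .4465 .025 .0244 88.5; python3 - <<'E'
from h import *
t=avg("scene");
crop(t,310,145,390,225,7,"s8.png")
s=robot.state()['position']
for z in(-.0204,.0136): print(((proj("scene",s+[0,0,z])[0]-[310,145]+.5)*7).round(0))
print(((proj("scene",[.4465,.025,.01])[0]-[310,145]+.5)*7).round(0))
E
```

```text
t 17.57 pos [0.4431 0.0314 0.0744] op 0.0323 ff 35.4 F [-0.5 -0.  -1.5] j [ -5.  19. -38.  34.  -0.  86.]
turn/10deg [-0.036 -0.002  0.003] shift in turned axes mm [-6.3  3.6 50. ]
[308. 321.]
[313. 267.]
[295. 385.]
```

View pics/s8.png

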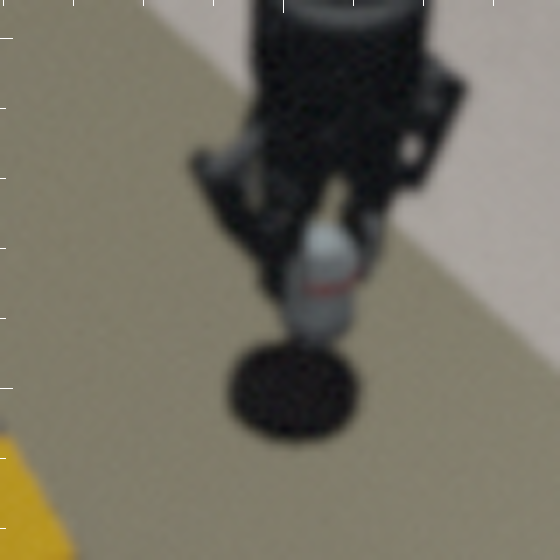

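The objective hangs upright (band at (328,287)) over the cradle centre (295,391). I need about 7 mm in -y and 4 mm in +x, then I'll lower.

move_arm:
  plan:
    - [[0,0,0,-0.007,0.0045,0,0.8],[0,0,0,0,0,0.02,0.8],[0,0,0,0,0,0.015,0.8],[0,0,0,0,0,0.006,0.8],[0,0,0,0,0,0,0.8]]

```text
time: 18.35
position: [0.4508, 0.0238, 0.036]
tcp_rot: [[0.026, 1.0, 0.0], [1.0, -0.026, -0.0], [-0.0, 0.0, -1.0]]
ft_force: [-0.2, -0.3, -2.0]
opening: 0.0326
finger_force: 35.4
```

```bash
python3 go.py .4475 .0245 .0244 88.5; python3 - <<'E'
from h import *
t=avg("scene");
crop(t,310,145,390,225,7,"s9.png")
E
```

```text
t 18.35 pos [0.4508 0.0238 0.036 ] op 0.0326 ff 35.4 F [-0.2 -0.3 -2. ] j [ -6.  23. -40.  28.  -0.  85.]
turn/10deg [0.001 0.    0.002] shift in turned axes mm [ 0.6 -3.3 11.6]
```

View pics/s9.png

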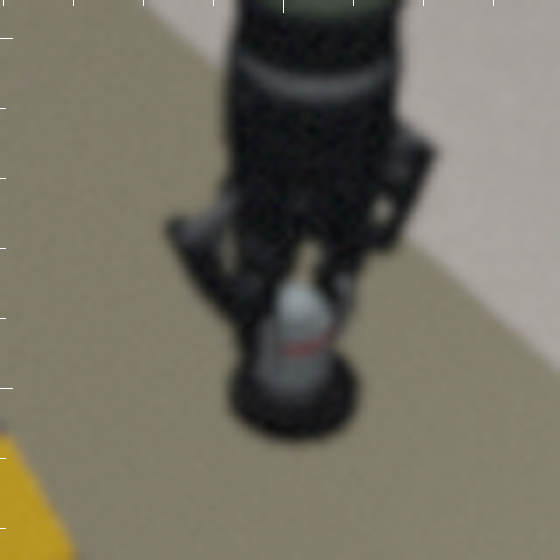

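It looks centred in the cradle horizontally. I'll lower the rest gently and release.

move_arm:
  plan:
    - [[0,0,0,0,-0.0015,0.005,0.8],[0,0,0,0,0,0.004,0.8],[0,0,0,0,0,0.002,0.8],[0,0,0,0,0,0,0.8]]

```text
time: 19.0
position: [0.4489, 0.0241, 0.0246]
tcp_rot: [[0.026, 1.0, -0.0], [1.0, -0.026, 0.0], [0.0, -0.0, -1.0]]
ft_force: [-0.6, 0.8, -1.0]
opening: 0.0326
finger_force: 35.5
```

```bash
python3 go.py .4475 .0245 .0244 88.5
```

```text
t 19.0 pos [0.4489 0.0241 0.0246] op 0.0326 ff 35.5 F [-0.6  0.8 -1. ] j [ -6.  24. -40.  26.   0.  85.]
turn/10deg [-0.002 -0.     0.003] shift in turned axes mm [ 0.4 -1.4  0.2]
```

move_arm:
  plan:
    - [[0,0,0,0,0,0.0008,0.8],[0,0,0,0,0,0,0.8],[0,0,0,0,0,0,0.55],[0,0,0,0,0,0,0.45],[0,0,0,0,0,0,0.2],[0,0,0,0,0,0,0],[0,0,0,0,0,0,0],[0,0,0,0,0,-0.01,0]]

```text
time: 20.0
position: [0.4483, 0.0241, 0.0338]
tcp_rot: [[0.026, 1.0, -0.002], [1.0, -0.026, 0.0], [0.0, -0.002, -1.0]]
ft_force: [-0.2, -0.2, -0.3]
opening: 0.0854
finger_force: 0.0
```

move_arm:
  plan:
    - [[0,0,0,0,0,-0.03,0],[0,0,0,0,0,-0.05,0],[0,0,0.5,0,0,-0.02,0],[0,0,0.3,0,0,0,0],[0,0,0,0,0,0,0]]

```text
time: 20.62
position: [0.4492, 0.024, 0.1348]
tcp_rot: [[0.164, 0.986, 0.001], [0.986, -0.164, -0.0], [0.0, 0.001, -1.0]]
ft_force: [0.1, 0.5, -0.7]
opening: 0.0854
finger_force: 0.0
```

```bash
python3 go.py .622 .029 .1 80.7
```

```text
t 20.62 pos [0.4492 0.024  0.1348] op 0.0854 ff 0.0 F [ 0.1  0.5 -0.7] j [ -6.  14. -34.  43.  -0.  93.]
turn/10deg [ 0.007 -0.    -0.013] shift in turned axes mm [ 32.8 169.7  34.8]
```

move_arm:
  plan:
    - [[0,0,0,0.006,0.03,0,0],[0,0,0,0.009,0.05,0,0],[0,0,0,0.009,0.05,0.01,0],[0,0,0,0.009,0.04,0.025,0],[0,0,0,0,0,0,0],[0,0,0,0,0,0,0]]

```text
time: 21.38
position: [0.6209, 0.0287, 0.0984]
tcp_rot: [[0.164, 0.986, -0.002], [0.986, -0.164, 0.0], [-0.0, -0.002, -1.0]]
ft_force: [0.1, -0.2, -0.2]
opening: 0.0851
finger_force: 0.0
```

```bash
python3 go.py .622 .029 .008 80.7
```

```text
t 21.38 pos [0.6209 0.0287 0.0984] op 0.0851 ff 0.0 F [ 0.1 -0.2 -0.2] j [ -4.  33. -10.  48.  -0.  95.]
turn/10deg [-0.014  0.002 -0.014] shift in turned axes mm [ 0.5  1.1 90.4]
```

move_arm:
  plan:
    - [[0,0,0,0.0005,0.001,0.03,0],[0,0,0,0,0,0.03,0],[0,0,0,0,0,0.02,0],[0,0,0,0,0,0.01,0],[0,0,0,0,0,0,0.15],[0,0,0,0,0,0,0.4],[0,0,0,0,0,0,0.6],[0,0,0,0,0,0,0.6]]
  squeeze: 50

```text
time: 22.38
position: [0.6242, 0.0289, 0.0106]
tcp_rot: [[0.164, 0.986, 0.002], [0.986, -0.164, -0.0], [0.0, 0.002, -1.0]]
ft_force: [-1.3, -0.0, 6.7]
opening: 0.059
finger_force: 56.4
```

```bash
python3 go.py .622 .029 .008 80.7
```

```text
t 22.38 pos [0.6242 0.0289 0.0106] op 0.059 ff 56.4 F [-1.3 -0.   6.7] j [ -4.  39. -14.  38.  -0.  95.]
turn/10deg [ 0.013 -0.001 -0.016] shift in turned axes mm [-0.2 -2.2  2.6]
```

move_arm:
  plan:
    - [[0,0,0,0,0,-0.01,0.6],[0,0,0,0,0,-0.03,0.6],[0,0,-0.7,0,0,-0.03,0.6],[0,0,-0.8,0,0,0,0.6],[0,0,-0.73,0,0,0,0.6],[0,0,0,0.025,0.008,0,0.6],[0,0,0,0.045,0.014,0,0.6],[0,0,0,0.05,0.016,0,0.6]]

```text
time: 23.38
position: [0.6334, 0.1549, 0.0791]
tcp_rot: [[-0.22, 0.975, -0.001], [0.975, 0.22, -0.0], [-0.0, -0.001, -1.0]]
ft_force: [0.7, 1.0, -3.4]
opening: 0.0588
finger_force: 55.4
```

move_arm:
  plan:
    - [[0,0,0,0.05,0.016,0,0.6],[0,0,0,0.04,0.012,0,0.6],[0,0,0,0.02,0.006,0,0.6],[0,0,0,0,0,0,0.6],[0,0,0,0,0,0,0.6]]

```text
time: 24.0
position: [0.6421, 0.2679, 0.0788]
tcp_rot: [[-0.221, 0.975, -0.001], [0.975, 0.221, -0.001], [-0.001, -0.001, -1.0]]
ft_force: [0.7, 0.6, -3.8]
opening: 0.0589
finger_force: 55.4
```

```bash
python3 go.py .643 .270 .0146 102.8
```

```text
t 24.0 pos [0.6421 0.2679 0.0788] op 0.0589 ff 55.4 F [ 0.7  0.6 -3.8] j [17. 41.  3. 52. -0. 94.]
turn/10deg [-0.006  0.005 -0.003] shift in turned axes mm [ 1.9  1.3 64.2]
```

move_arm:
  plan:
    - [[0,0,0,0.002,0.001,0.02,0.6],[0,0,0,0,0,0.02,0.6],[0,0,0,0,0,0.014,0.6],[0,0,0,0,0,0.006,0.6],[0,0,0,0,0,0,0.6]]

```text
time: 24.62
position: [0.6425, 0.2712, 0.0183]
tcp_rot: [[-0.222, 0.975, -0.001], [0.975, 0.222, -0.0], [-0.0, -0.001, -1.0]]
ft_force: [-0.4, 0.7, -2.2]
opening: 0.059
finger_force: 55.3
```

```bash
python3 go.py .643 .270 .0146 102.8; python3 - <<'E'
from h import *
t=avg("scene"); a=t[235:325,310:400]; b=t[155:225,300:390]
a=cv2.resize(a,None,fx=6,fy=6,interpolation=cv2.INTER_CUBIC)[:, :400]
crop(t,310,225,400,315,6,"s10.png")
E
```

```text
t 24.62 pos [0.6425 0.2712 0.0183] op 0.059 ff 55.3 F [-0.4  0.7 -2.2] j [17. 45.  0. 46.  0. 94.]
turn/10deg [-0.006  0.     0.003] shift in turned axes mm [-1.3  0.2  3.7]
```

View pics/s10.png

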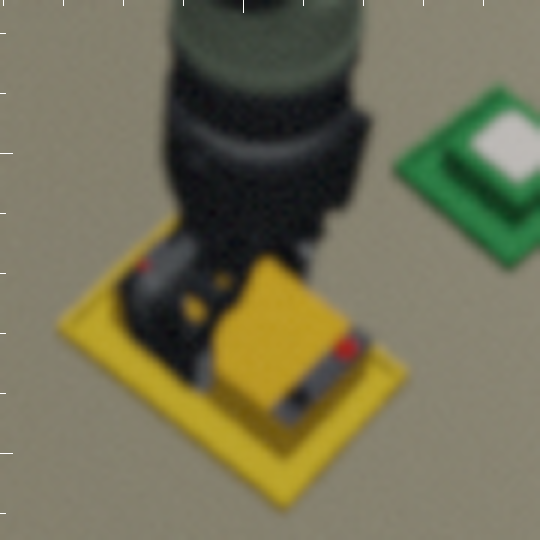

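The yellow module is well within the tray outline (module corner (285,455), tray corner (285,508)). I'll lower, release, then retreat.

move_arm:
  plan:
    - [[0,0,0,-0.001,0,0.0025,0.6],[0,0,0,0,0,0.0015,0.6],[0,0,0,0,0,0.0003,0.6],[0,0,0,0,0,0,0.25],[0,0,0,0,0,0,0.1],[0,0,0,0,0,0,0],[0,0,0,0,0,-0.02,0],[0,0,0,0,0,-0.04,0]]

```text
time: 25.78
position: [0.6419, 0.27, 0.0747]
tcp_rot: [[-0.222, 0.975, -0.003], [0.975, 0.222, -0.001], [-0.0, -0.003, -1.0]]
ft_force: [0.2, -0.1, 0.5]
opening: 0.0853
finger_force: 0.0
```

move_arm:
  plan:
    - [[0,0,0,0,0,-0.06,0],[0,0,0,0,0,-0.06,0],[0,0,0,0,0,-0.05,0],[0,0,0,0,-0.05,0,0],[0,0,0,0,-0.06,0,0],[0,0,0,0,-0.06,0,0],[0,0,0,0,-0.06,0,0],[0,0,0,0,-0.06,0,0]]

```text
time: 26.78
position: [0.3587, 0.2056, 0.2461]
tcp_rot: [[-0.222, 0.975, 0.002], [0.975, 0.222, 0.001], [0.0, 0.002, -1.0]]
ft_force: [0.1, 0.6, 1.5]
opening: 0.0855
finger_force: 0.0
```

```bash
python3 go.py .643 .270 .0146 102.8; python3 - <<'E'
from h import *
t=avg("top");s=avg("scene")
crop(t,185,150,425,265,3.33,"a.png");crop(s,240,135,420,315,1.2,"b.png")
a=cv2.imread("pics/a.png");b=cv2.resize(s[175:225,320:380],None,fx=4,fy=4,interpolation=cv2.INTER_CUBIC)
c=np.zeros((600,800,3),np.uint8); c[:a.shape[0],:a.shape[1]]=a[:,:800]; c[390:590,:240]=b
d=cv2.resize(s[135:315,240:420],None,fx=1.15,fy=1.15); c[390:390+d.shape[0],250:250+d.shape[1]]=d
cv2.imwrite("pics/f.png",c)
E
```

```text
t 26.77 pos [0.3587 0.2056 0.2461] op 0.0855 ff 0.0 F [0.1 0.6 1.5] j [ 20.   3. -28.  58.   0.  97.]
turn/10deg [ 0.014 -0.002  0.003] shift in turned axes mm [-2.000e-01  2.915e+02  2.315e+02]
```

View pics/f.png

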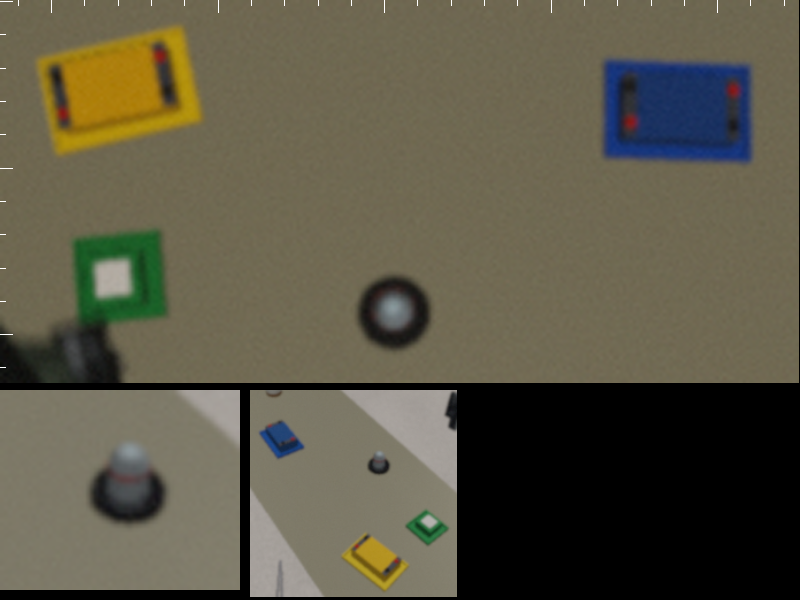

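All four sit in their homes; I'll do a numeric check from the sockets (63,113)/(161,55), (630,122)/(734,90), pale square (113,278) and objective top (394,311), then sign off if it's within tolerance.

```bash
python3 - <<'E'
from h import *
T=lambda c:(np.array(c,float)+.5)/3.33-.5+[185,150]
def dev(pts,z,tray,ph):
    d=onz("top",[T(p) for p in pts],z).mean(0)[:2]-tray; a=np.radians(ph)
    return np.array([np.sin(a)*d[0]-np.cos(a)*d[1],np.cos(a)*d[0]+np.sin(a)*d[1]])*1e3
r=[dev([(63,113),(161,55)],.036,[.643,.270],102.8),dev([(630,122),(734,90)],.036,[.627,-.229],88.5),dev([(113,278)],.028,[.475,.264],95.2),dev([(394,311)],.054,[.4465,.025],90)]
print([x.round(1) for x in r])
if all(abs(x).max()<8.5 for x in r): print(order.sign_off())
E
```

```text
[array([-0.6,  0.6]), array([-1. ,  0.5]), array([-1.1,  1.1]), array([-1.2, -1.6])]
the job is handed in; nothing more can be done
None
```

Both piles are taken apart and the job is handed in: by my last top-camera measurement all four things are within about 2 mm of the centres of their homes, at 27 s on the robot's clock, though the sign-off returned no verdict.

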